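# Snap ring onto an axle stub with circlip pliers

## Task

Take the red-handled circlip pliers from their stand, put their two tips into the eyes of the dark snap ring lying in the aluminium die, and lift the ring out with the pliers alone, never with the fingers. Squeeze the handles fully to spread the ring and lower it level over the upright axle stub, without forcing it against the axle, down to the dark groove. Finish while still holding the pliers squeezed, with the spread ring hovering around the groove, level with the groove's middle and clear of the axle; leave the brass weight, yellow tape measure and blue stopwatch that lie beside the work where they are.

Things in the scene. Friction and masses are not known exactly. Their poses are not given: they have to be found in the camera images.
- die: Fixed aluminium die block, 96 x 82 mm, 20 mm high; open cavity 64 x 66 mm, 8 mm deep (floor 12 mm up) round a brass plug (16 mm dia., top 19 mm up). Origin: plug axis, on the bench; x to the side where the ring's eyes lie; z up. Under the eyes a slot (x 17 to 28.5 mm, cavity-wide) goes 9 mm below the floor for the pliers' tips, also as they spread.
- ring: Dark snap ring, loose, about 32 g, 5 mm thick, 43 mm across, 57 mm long with its lugs, starts flat in the die round the plug. Two sprung arms pivot at its back (x = -20 mm). Origin: ring centre, underside; x from pivot to eyes; z up. An inner prong on each arm stands 10.5 mm from the centre (relaxed), 14.6 mm at 0.19 rad; pivot block's inner face 16.5 mm behind the centre.
- ring_mid (a point): The ring's centre at half its thickness (2.5 mm above ring's origin). The ring may shift 1 to 3 mm along its x on the tips as it is spread.
- eye_left (a point): Centre of the left arm's eye at half thickness: x = 24, y = 8 mm from the ring's centre when relaxed, x = 21.7, y = 16.2 mm at 0.19 rad. The eye is a square through hole stood on its corner, 8 mm between its flats.
- eye_right (a point): The same for the right arm's eye (y = -8 mm relaxed).
- ring_left (a joint): Angle of the ring's left arm: 0 relaxed, grows as it is spread, up to 0.28 rad. Both arms move alike; spring about 0.09 N m relaxed, 0.26 N m at 0.19 rad (about 6 N at each eye).
- ring_right (a joint): The same for the ring's right arm. The prongs are clear of the axle from about 0.13 rad on.
- stand: Fixed grey plastic stand: 80 x 80 mm foot, upright open tube (28 x 48 mm outside, 70 mm high) in which the pliers stand. Origin: centre of its underside; axes as the pliers'.
- pliers: Circlip pliers, loose, 110 g, 118 mm tall, standing tips down in the stand. Origin: centre of the underside of the steel hub (22 x 16 x 14 mm), which rests on the stand's rim 70 mm above the bench; z up; handles and tips lie along +y and -y. The levers do not cross: squeezing the handles spreads the tips.
- grip (a point): Midway between the handles, 50 mm above the pliers' origin. Red handle plates, 16 mm wide (x), lean outward relaxed (24 to 58 mm above the origin): 64 mm over the outside at the top, 57 mm at mid height; squeezed upright (28 to 62 mm) and 43 mm. A gripper opening of 60 mm holds them lightly, each lever at about 0.03 rad. Pads that swing forward as they close carry the handles along.
- tip_left (a point): Mid-length of the left tip, a round pin 5 mm dia. with tapered end, 9.5 mm long below a flat 8 x 8 mm shoulder that stops on the ring's top. Pin end 57.5 mm below the pliers' origin squeezed (60 relaxed), shoulder 48 mm below. This point is 6 mm off the pliers' middle plane relaxed, 8.5 mm with the lever at 0.04 rad, 18.5 mm fully squeezed.
- tip_right (a point): The same for the right tip (at -y).
- lever_left (a joint): Angle of the pliers' left lever: 0 relaxed, 0.2 rad at its stop with the handles fully squeezed. Both levers move alike. A return spring needs about 4 N on the handles to start and 7 N at the stop; about 15 N with the ring on the tips.
- lever_right (a joint): The same for the right lever.
- axle: Fixed axle stub: blue base plate 100 x 80 x 10 mm, grey boss 50 mm dia. up to 30 mm, then the upright steel shaft, 24 mm dia., top at 74 mm with a 3 mm chamfer. Origin: on the shaft's axis on the bench, z up. The dark groove lies from 42 to 49 mm above the bench. The ring may point any way round the shaft.
- groove (a point): Middle of the groove, on the shaft's axis, 45.5 mm above the bench.
- weight: Bystander: brass knobbed weight, 34 mm dia., 44 mm high, loose. Origin: centre of its underside.
- tape: Bystander: yellow tape measure, 68 x 70 mm, 36 mm high, loose. Origin: centre of its underside.
- stopwatch: Bystander: blue round stopwatch, 64 x 58 x 16 mm, loose. Origin: centre of its underside.

How it is judged:
On the way, in this order (a step that is already met when the one before it is completed fails the run):
1. the ring is out of the die, carried by the pliers (z of ring_mid in the frame of die above 0.035 m and contact force between ring and die below 0.1 N and contact force between pliers and ring above 1 N), for 0.2 s.
2. the ring is spread, above the groove and over the axle (value of joint each of ring_left, ring_right above 0.13 rad and z of ring_mid in the frame of groove above 0.012 m and horizontal distance between ring_mid and groove below 0.006 m), for 0.1 s.
At the end, for the whole second after the job is handed in: Fingers squeeze the pliers (over 4 N, levers over 0.15 rad); ring on their tips, arms over 0.13 rad, its middle within 2.5 mm of the groove's in height and 5 mm of the shaft axis, tilted under 0.12 rad, still; neither ring nor pliers presses on the axle (under 0.5 N) (contact force between the fingers and pliers above 4 N and contact force between pliers and ring above 1 N and value of joint lever_left above 0.15 rad and value of joint each of ring_left, ring_right above 0.13 rad and z of ring_mid in the frame of groove between -0.0025 and 0.0025 m and horizontal distance between ring_mid and groove below 0.005 m and angle between ring's own z axis and vertical below 0.12 rad and contact force between each of ring, pliers and axle below 0.5 N and linear speed of ring below 0.02 m/s); the arm keeps its last pose, push and grip.
It fails at once if the fingers touch the ring (contact force between the fingers and ring above 0.5 N).
It fails at once if the ring is forced against the axle (over 15 N) (contact force between ring and axle above 15 N).
It fails at once if a bystander (weight, tape measure, stopwatch) is moved more than 20 mm (distance of any of weight, tape, stopwatch from where it was at the start of the episode above 0.02 m).
It also fails if it takes over 45 s, if anything falls off the work surface, if the arm or the gripper's body presses on something with over 40 N, if the wrist force passes 120 N, or if a joint passes its speed limit or range.

## Robot

A 7-joint arm with a two-finger parallel gripper is mounted at the origin on a cart in front of the work surface, level with it; the furniture and walls round the work are solid. World frame = base frame: x ahead of the robot, y to its left, z up, the work surface at z = 0. Lengths are in m, angles in rad, forces in N, time in s.
With the tool pointing down it reaches from about 0.425 to 0.925 m from the base axis. Payload 6.8 kg.
Tool frame: the origin (TCP) lies midway between the tips of the shut fingers; the grasp point (between the pads) lies 19 mm behind it; z points along the fingers, y is the line along which they close (so a half turn about z gives the same grasp; the last joint's range is limited). The gripper opens to 85 mm and grips with 20 to 120 N. Pads are 22 mm wide; open, the fingers measure 114 mm over their backs; the gripper's body (76 mm by 85 mm) begins 54 mm behind the grasp point. The pads swing forward as they close: fully open they stand 13 mm farther back than shut.
Start: joints at [1.076, 0.477, 0.022, 1.555, -0.011, 1.109, -0.083], TCP at [0.255, -0.625, 0.231] pointing down, gripper open.
Joint ranges: [-2.96, 2.96], [-0.34, 2.1], [-1.41, 1.46], [0.24, 2.44], [-1.37, 4.51], [0.17, 1.92], [-2.96, 2.96]. Speed limits (rad/s): [2.39, 2.39, 3.14, 3.14, 3.14, 3.14, 3.14].

## Interface

Orientations are given as a rotation vector (axis times angle).
In Python, from bench import status, vision, r gives the robot as it stands. The module is installed in compiled form; this text tells all that it offers.
- The arm moves only by the shell command python3 -m handwheel 'ROWS' [OPENING] [FORCE]. ROWS is JSON, a list of rows, each an object with "dp": the shift along the tool's x, y, z in m, a list of three; "delta_rot": the turn, a rotation vector about the tool's x, y, z in rad, a list of three. In form: [{"dp": [x, y, z], "delta_rot": [rx, ry, rz]}, ...]. A call has 1 to 12 rows; each row is the pose to reach, as a shift and turn from the pose commanded when the call began, along the tool's axes at that moment; what a row does not reach only later rows make up. A row lasts 1/8 s, in which the tool goes at most 62.5 mm and 10.7 degrees, less where a joint would pass 70% of its speed; a pose out of reach is approached as far as the arm can. A call with a gripper value outside its range is refused whole. OPENING is the opening, from 0 (shut) to 1 (fully open), set as the call begins (- or left out, the last holds). The fingers move at their own pace and stop on an object; FORCE is the grip in N (left out, the last holds). Time passes only in rows, so rows that repeat a pose let the fingers close. It gives the time, the measured TCP pose, the force, the opening and the grip force at its end, in the units of the state.
- status.get_obs(): the state, without advancing time (a new reading comes with each control period).
- vision.grab_frame(name): name is "scene" or "top" or "wrist"; returns a dict with "img" (480x640x3 uint8, blue, green, red), "fovy" (degrees; the focal length in pixels is half the picture's height over the tangent of half this angle, whatever the lens; pixels are square), "cx", "cy" (the principal point, pixels), "world_from_camera" (4x4, takes a point from camera to world coordinates). Camera axes: x right, y up, looking along -z (the intrinsics and any distortion apply to the point x, -y, -z); pixel columns grow to the right and rows downward; lengths in m; the calibration is good to about 2 mm. A picture is of the moment at which its call begins. There is no depth.
- r.hand_in(): hands the job in; it is judged then, once.
The state is a dict: "clock": time; "joints": joint angles; "qvel": joint speeds; "tau": joint torques, N m; "tcp_pos": TCP position; "orientation": TCP orientation; "contact_force": force on the tool from outside, world axes, zero at the start; "moment": the same for the moment, N m; "grip_width": finger opening in m; "gripper_force": force on a finger pad.
Only numpy, scipy, OpenCV 4.12 (cv2) and the standard library are available. Lean on these libraries where they do the work, as an engineer would, in place of code of your own. Each camera call takes 0.05 s, during which the arm holds its last target. There are 200 camera calls.

## Working session

There is one attempt and no reset: what is moved stays moved. The work goes in short steps, Python scripts to look and compute and a shell command to move; the robot and the scene stay as the last step left them, time stands still between calls to the robot, and variables do not carry over. Pictures are saved under pics/ and viewed, at most 10 in all, crops included, and the job is handed in when it is done.

```bash
mkdir -p pics
python3 - <<'E'
from bench import status, vision
import cv2,pickle,numpy as np
o=status.get_obs(); print({k:np.round(v,3) for k,v in o.items()})
F={n:vision.grab_frame(n) for n in("scene","top","wrist")}
pickle.dump(F,open("f0.pkl","wb"))
for n,f in F.items():
    print(n,{k:v for k,v in f.items() if k!="img"}); cv2.imwrite(f"pics/{n}0.png",f["img"])
E
```

```text
{'clock': np.float64(0.0), 'joints': array([ 1.076,  0.478,  0.022,  1.556, -0.012,  1.109, -0.083]), 'qvel': array([ 0.   , -0.001, -0.001, -0.001,  0.001, -0.   , -0.001]), 'tau': array([ 0.0000e+00, -5.9646e+01,  1.6080e+00, -2.8119e+01,  1.2000e-02,
        9.0000e-03,  0.0000e+00]), 'tcp_pos': array([ 0.254, -0.625,  0.23 ]), 'orientation': array([-3.081e+00, -6.040e-01,  1.000e-03]), 'contact_force': array([0.259, 0.374, 0.648]), 'moment': array([ 0.004, -0.019,  0.036]), 'gripper_force': np.float64(0.0), 'grip_width': np.float64(0.086)}
scene {'fovy': 44.105111445632794, 'cx': 327.16061352420655, 'cy': 244.30378754920122, 'world_from_camera': array([[-5.27606401e-01,  5.09415843e-01, -6.79799223e-01,
        -1.93427188e-01],
       [-8.49488513e-01, -3.17207620e-01,  4.21602409e-01,
         4.79253486e-01],
       [-8.66546556e-04,  7.99921761e-01,  6.00103678e-01,
         7.71445685e-01],
       [ 0.00000000e+00,  0.00000000e+00,  0.00000000e+00,
         1.00000000e+00]])}
top {'fovy': 57.206928617913846, 'cx': 326.3495324783218, 'cy': 239.13675389640213, 'world_from_camera': array([[ 0.02331111,  0.98936835, -0.14355088,  0.45960326],
       [-0.99950255,  0.02611537,  0.01768157,  0.00972735],
       [ 0.02124247,  0.14306729,  0.98948497,  0.96334707],
       [ 0.        ,  0.        ,  0.        ,  1.        ]])}
wrist {'fovy': 66.21583813818742, 'cx': 322.2532019725775, 'cy': 241.22458687229798, 'world_from_camera': array([[ 0.37759902,  0.89441673,  0.23966161,  0.31523485],
       [-0.92596613,  0.36539874,  0.09523911, -0.60035326],
       [-0.0023886 , -0.25788073,  0.96617381,  0.3739045 ],
       [ 0.        ,  0.        ,  0.        ,  1.        ]])}
```

View pics/top0.png

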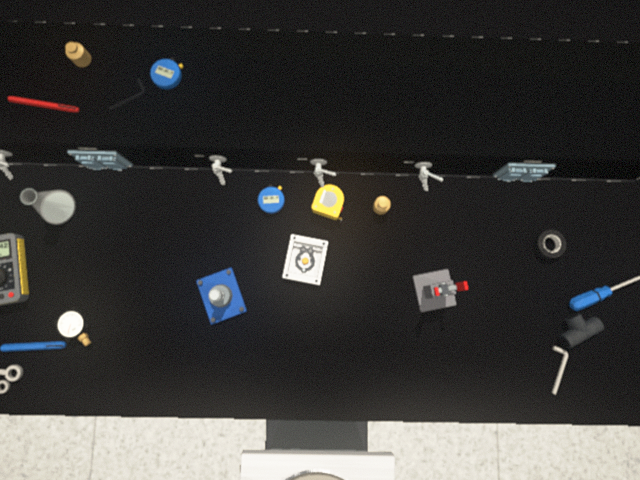

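View pics/scene0.png

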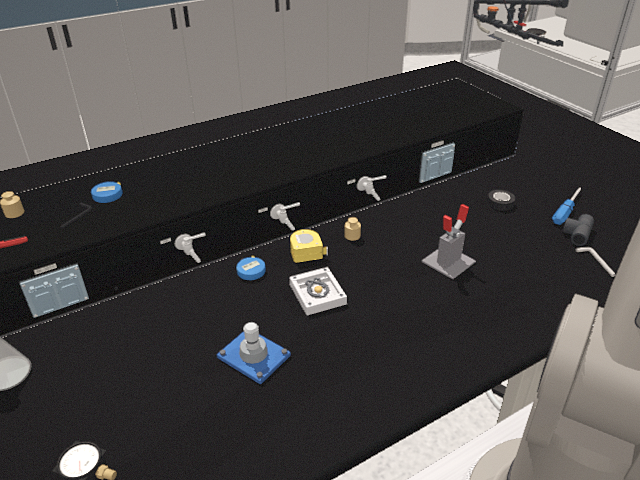

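Top view: axle base near px (220,296), die (305,260), pliers' red handles (435,291)/(462,286); stopwatch, tape and weight lie behind the die at rows 190–205. The scene view shows the same things.

```bash
cat > h.py <<'E'
import numpy as np,cv2,pickle
from scipy.spatial.transform import Rotation as R
def K(f):
    F=240/np.tan(np.radians(f["fovy"])/2); return F,f["cx"],f["cy"]
def ray(f,uv):
    F,cx,cy=K(f);T=f["world_from_camera"]
    d=T[:3,:3]@np.array([(uv[0]-cx)/F,-(uv[1]-cy)/F,-1]); return T[:3,3],d/np.linalg.norm(d)
def plane(f,uv,z):
    o,d=ray(f,uv); return o+d*(z-o[2])/d[2]
def tri(*obs):
    A=np.zeros((3,3));b=np.zeros(3);L=[]
    for f,uv in obs:
        o,d=ray(f,uv);P=np.eye(3)-np.outer(d,d);A+=P;b+=P@o;L.append((o,P))
    x=np.linalg.solve(A,b); return x,max(np.linalg.norm(P@(x-o)) for o,P in L)
def proj(f,p):
    F,cx,cy=K(f);T=f["world_from_camera"];c=T[:3,:3].T@(np.asarray(p)-T[:3,3])
    return np.array([cx+F*c[0]/-c[2],cy-F*c[1]/-c[2]])
def blobs(m,amin=30):
    n,l,s,c=cv2.connectedComponentsWithStats(m.astype(np.uint8))
    return [(int(s[i,4]),np.round(c[i],1).tolist(),l==i) for i in range(1,n) if s[i,4]>=amin]
def hsv(f,lo,hi): return cv2.inRange(cv2.cvtColor(f["img"],cv2.COLOR_BGR2HSV),np.array(lo),np.array(hi))>0
def rect(mask):
    c=max(cv2.findContours(mask.astype(np.uint8),cv2.RETR_EXTERNAL,cv2.CHAIN_APPROX_NONE)[0],key=cv2.contourArea)
    return cv2.boxPoints(cv2.minAreaRect(c))
E
python3 - <<'E'
from h import *
F=pickle.load(open("f0.pkl","rb"))
for n in("top","scene"):
    f=F[n]
    for nm,lo,hi in(("red",(0,150,80),(8,255,255)),("blue",(105,120,60),(125,255,255)),("white",(0,0,190),(180,40,255))):
        print(n,nm,[(a,c,plane(f,c,.02).round(3).tolist()) for a,c,_ in blobs(hsv(f,lo,hi),25) if 150<c[0]<520 and 150<c[1]<400])
E
```

```text
top red [(105, [462.4, 285.7], [0.503, -0.302, 0.02]), (30, [436.3, 291.5], [0.489, -0.245, 0.02])]
top blue [(447, [270.6, 199.7], [0.68, 0.117, 0.02]), (1371, [221.4, 295.5], [0.47, 0.212, 0.02])]
top white [(74, [218.7, 165.7], [0.754, 0.234, 0.02]), (72, [321.7, 169.1], [0.753, 0.007, 0.02]), (70, [428.9, 172.8], [0.752, -0.232, 0.02]), (187, [327.8, 198.4], [0.687, -0.008, 0.02]), (52, [270.4, 200.6], [0.678, 0.117, 0.02]), (1213, [304.8, 259.9], [0.55, 0.038, 0.02]), (112, [304.1, 261.0], [0.548, 0.04, 0.02]), (96, [213.9, 294.1], [0.473, 0.228, 0.02])]
scene red [(138, [462.5, 212.4], [0.598, -0.374, 0.02]), (122, [446.8, 222.7], [0.585, -0.316, 0.02])]
scene blue [(220, [253.3, 273.0], [0.655, 0.126, 0.02]), (1429, [254.0, 358.9], [0.45, 0.225, 0.02])]
scene white [(42, [371.9, 178.1], [0.832, -0.288, 0.02]), (37, [503.5, 195.8], [0.6, -0.505, 0.02]), (46, [285.6, 205.8], [0.835, -0.045, 0.02]), (31, [289.1, 223.1], [0.769, -0.018, 0.02]), (31, [457.6, 224.0], [0.569, -0.333, 0.02]), (43, [192.8, 236.5], [0.834, 0.182, 0.02]), (125, [304.0, 238.1], [0.703, -0.018, 0.02]), (29, [194.1, 254.4], [0.774, 0.203, 0.02]), (67, [250.9, 265.1], [0.68, 0.119, 0.02]), (803, [317.4, 288.5], [0.547, 0.042, 0.02]), (31, [313.8, 288.3], [0.552, 0.048, 0.02]), (86, [249.8, 326.7], [0.523, 0.198, 0.02]), (27, [261.4, 342.3], [0.478, 0.197, 0.02]), (28, [504.7, 382.8], [0.191, -0.095, 0.02])]
```

```bash
cat > look.py <<'E'
import sys
from bench import status, vision
from h import *
n=sys.argv[1]; cams=sys.argv[2:] or["wrist"]
o=status.get_obs(); print({k:np.round(o[k],4).tolist() for k in("clock","tcp_pos","orientation","contact_force","moment","grip_width","gripper_force")})
F={c:vision.grab_frame(c) for c in cams}; pickle.dump(F,open(n+".pkl","wb"))
for c in cams: cv2.imwrite(f"pics/{n}_{c}.png",F[c]["img"])
E
python3 -m handwheel '[{"dp":[0.06,-0.04,-0.04],"delta_rot":[0,0,0.04]},{"dp":[0.12,-0.08,-0.07],"delta_rot":[0,0,0.08]},{"dp":[0.17,-0.12,-0.07],"delta_rot":[0,0,0.14]},{"dp":[0.22,-0.16,-0.07],"delta_rot":[0,0,0.14]},{"dp":[0.27,-0.20,-0.07],"delta_rot":[0,0,0.14]},{"dp":[0.28,-0.21,-0.07],"delta_rot":[0,0,0.14]},{"dp":[0.28,-0.21,-0.07],"delta_rot":[0,0,0.14]},{"dp":[0.28,-0.21,-0.07],"delta_rot":[0,0,0.14]}]' 1
python3 look.py s1
python3 -m handwheel '[{"dp":[0.03,-0.02,0],"delta_rot":[0,0,0]},{"dp":[0.06,-0.04,0],"delta_rot":[0,0,0]},{"dp":[0.06,-0.04,0],"delta_rot":[0,0,0]},{"dp":[0.06,-0.04,0],"delta_rot":[0,0,0]}]'
python3 look.py s2
python3 - <<'E'
import cv2
a=cv2.imread("pics/s1_wrist.png");b=cv2.imread("pics/s2_wrist.png")
cv2.imwrite("pics/s12.png",cv2.vconcat([cv2.resize(a,(400,300)),cv2.resize(b,(400,300))]))
E
```

```text
clock: 1.15
tcp_pos: [0.4343, -0.3255, 0.3012]
orientation: [3.117, 0.387, -0.001]
contact_force: [-0.6, -0.5, -0.2]
grip_width: 0.0852
gripper_force: 0.0
{'clock': 1.15, 'tcp_pos': [0.4343, -0.3255, 0.3012], 'orientation': [3.1175, 0.3865, -0.001], 'contact_force': [-0.6141, -0.494, -0.1826], 'moment': [-0.0362, -0.0283, -0.0081], 'grip_width': 0.0852, 'gripper_force': 0.0}
clock: 1.7
tcp_pos: [0.4821, -0.2733, 0.301]
orientation: [3.118, 0.383, -0.002]
contact_force: [0.4, -0.5, 0.3]
grip_width: 0.0856
gripper_force: 0.0
{'clock': 1.7, 'tcp_pos': [0.4821, -0.2733, 0.301], 'orientation': [3.1178, 0.3826, -0.0016], 'contact_force': [0.4143, -0.5449, 0.3209], 'moment': [0.0321, 0.0641, -0.0627], 'grip_width': 0.0856, 'gripper_force': 0.0}
```

View pics/s12.png

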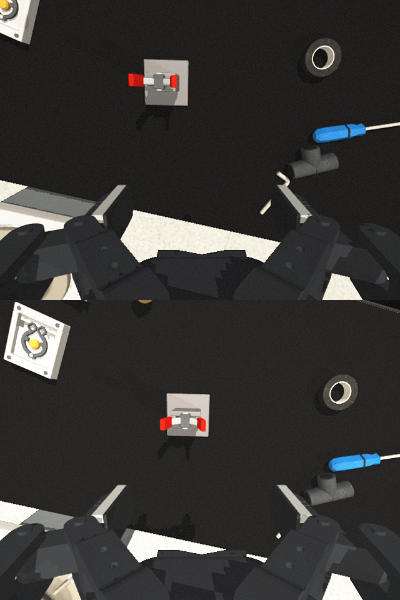

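Wrist pictures: pliers near px (245,130) in s1 and (298,195) in s2 at full scale, handles along the image row; the grey stand foot is fully visible. The die and ring show at the upper left of s2, eyes to image top.

Run:
```python
from h import *
F0=pickle.load(open("f0.pkl","rb"));a=pickle.load(open("s1.pkl","rb"))["wrist"];b=pickle.load(open("s2.pkl","rb"))["wrist"]
V=[("a",a),("b",b),("top",F0["top"]),("scene",F0["scene"])]
red=[]
for n,f in V:
    m=hsv(f,(0,150,60),(8,255,255)); bl=sorted([x for x in blobs(m,25) if x[1][0]<520 and x[1][1]>100 and x[1][0]>150],key=lambda x:x[1][0])
    for x in bl: print(n,x[0],x[1],"rect",rect(x[2]).round(0).tolist())
    red.append(bl)
for n,f in V[:2]+V[2:3]:
    uv=(red[[v[0] for v in V].index(n)][0][1]);
    g=hsv(f,(0,0,95),(180,45,215)); bl=sorted([x for x in blobs(g,300) if np.hypot(x[1][0]-uv[0],x[1][1]-uv[1])<70],key=lambda x:-x[0])
    for x in bl[:1]:
        r=rect(x[2]); print(n,"foot",x[0],x[1],r.round(1).tolist(),[plane(f,p,.006).round(4).tolist()[:2] for p in r])
for k in(0,1):
  print(tri((a,red[0][k][1]),(b,red[1][k][1])),tri((b,red[1][k][1]),(V[2][1],red[2][k][1])),tri((b,red[1][k][1]),(V[3][1],red[3][1-k][1])))
cv2.imwrite("pics/crop1.png",cv2.vconcat([cv2.resize(a["img"][70:230,150:390],(720,480))[:300],cv2.resize(b["img"][120:260,180:390],(720,480))[:300]]))
cv2.imwrite("pics/crop1.png",cv2.hconcat([cv2.resize(a["img"][80:220,180:320],(400,400)),cv2.resize(b["img"][130:270,230:370],(400,400))]))
```

```text
a 500 [216.8, 127.9] rect [[205.0, 117.0], [230.0, 117.0], [230.0, 138.0], [205.0, 138.0]]
a 212 [277.1, 129.6] rect [[272.0, 120.0], [282.0, 120.0], [282.0, 139.0], [272.0, 139.0]]
b 356 [264.5, 197.0] rect [[256.0, 187.0], [274.0, 187.0], [274.0, 208.0], [256.0, 208.0]]
b 255 [321.9, 198.5] rect [[315.0, 188.0], [328.0, 188.0], [328.0, 209.0], [315.0, 209.0]]
top 30 [436.3, 291.5] rect [[433.0, 288.0], [437.0, 287.0], [439.0, 295.0], [436.0, 296.0]]
top 106 [462.4, 285.8] rect [[456.0, 282.0], [468.0, 280.0], [469.0, 290.0], [457.0, 291.0]]
scene 122 [446.8, 222.7] rect [[443.0, 215.0], [451.0, 215.0], [451.0, 231.0], [443.0, 231.0]]
scene 139 [462.5, 212.5] rect [[456.0, 220.0], [460.0, 203.0], [469.0, 206.0], [464.0, 222.0]]
a foot 4536 [265.8, 131.2] [[228.8000030517578, 167.3000030517578], [230.0, 94.0], [301.20001220703125, 95.0999984741211], [300.0, 168.5]] [[0.4442, -0.2101], [0.5236, -0.1968], [0.5419, -0.274], [0.4632, -0.2912]]
b foot 3251 [297.9, 183.7] [[264.20001220703125, 216.5], [266.1000061035156, 148.3000030517578], [335.29998779296875, 150.3000030517578], [333.399
[... 170 characters left out ...]
0703125], [451.79998779296875, 267.20001220703125], [459.20001220703125, 304.0], [419.6000061035156, 311.8999938964844]] [[0.5241, -0.1966], [0.5436, -0.2838], [0.4642, -0.2984], [0.4453, -0.2121]]
(array([ 0.4875942 , -0.21865836,  0.11488439]), np.float64(0.00016580836353800564)) (array([ 0.48700334, -0.21894487,  0.11565673]), np.float64(0.0006743119941169917)) (array([ 0.4821581 , -0.23028859,  0.13780193]), np.float64(0.013000563965893367))
(array([ 0.49882357, -0.26904017,  0.11495455]), np.float64(0.00022367836965859672)) (array([ 0.49877223, -0.26899545,  0.11814112]), np.float64(0.0004008989033653483)) (array([ 0.50561445, -0.2576983 ,  0.08870902]), np.float64(0.01603954078989053))
```

View pics/crop1.png

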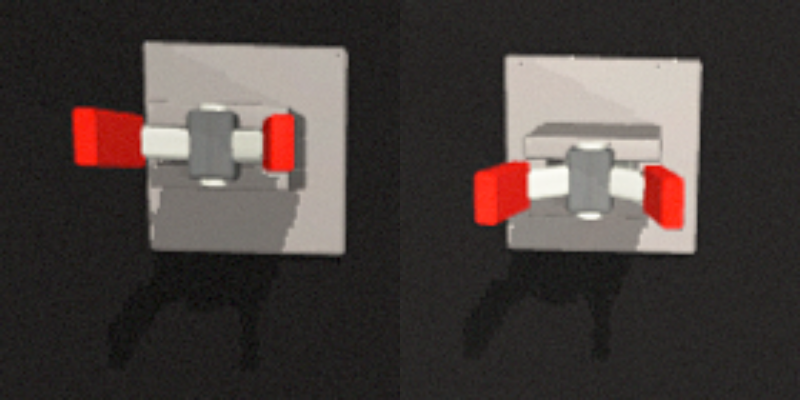

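Measured: pliers' axis ≈ (0.4932, -0.2434), handle blobs at z≈0.115 (expected 0.111), foot 80×80 mm matches, yaw ≈ 11.7°. I'll descend around the handles.

```bash
python3 -m handwheel '[{"dp":[0.018,-0.026,0],"delta_rot":[0,0,0.04]},{"dp":[0.018,-0.026,0.04],"delta_rot":[0,0,0.04]},{"dp":[0.018,-0.026,0.08],"delta_rot":[0,0,0.04]},{"dp":[0.018,-0.026,0.12],"delta_rot":[0,0,0.04]},{"dp":[0.018,-0.026,0.15],"delta_rot":[0,0,0.04]},{"dp":[0.018,-0.026,0.15],"delta_rot":[0,0,0.04]},{"dp":[0.018,-0.026,0.15],"delta_rot":[0,0,0.04]}]' 
python3 look.py s3 wrist scene
python3 - <<'E'
import cv2
a=cv2.imread("pics/s3_wrist.png");b=cv2.imread("pics/s3_scene.png")[120:320,330:597]
cv2.imwrite("pics/s3v.png",cv2.hconcat([cv2.resize(a,(400,300)),cv2.resize(b,(400,300))]))
E
```

```text
clock: 2.62
tcp_pos: [0.4946, -0.2432, 0.1525]
orientation: [3.124, 0.322, 0.002]
contact_force: [-0.0, -0.5, -0.8]
grip_width: 0.0853
gripper_force: 0.0
{'clock': 2.625, 'tcp_pos': [0.4946, -0.2432, 0.1525], 'orientation': [3.124, 0.3218, 0.002], 'contact_force': [-0.0315, -0.4971, -0.8159], 'moment': [0.0513, 0.035, -0.0134], 'grip_width': 0.0853, 'gripper_force': 0.0}
```

View pics/s3v.png

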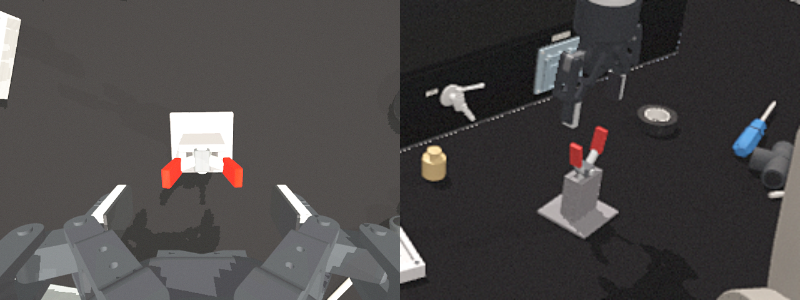

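Handles sit centred between the open fingers (px 202 vs 199 of the half-size picture). Going down and closing to 60 mm.

```bash
python3 -m handwheel '[{"dp":[-0.001,0,0.03],"delta_rot":[0,0,0]},{"dp":[-0.001,0,0.0595],"delta_rot":[0,0,0]},{"dp":[-0.001,0,0.0595],"delta_rot":[0,0,0]},{"dp":[-0.001,0,0.0595],"delta_rot":[0,0,0]}]' 
python3 -m handwheel '[{"dp":[0,0,0],"delta_rot":[0,0,0]},{"dp":[0,0,0],"delta_rot":[0,0,0]},{"dp":[0,0,0],"delta_rot":[0,0,0]},{"dp":[0,0,0],"delta_rot":[0,0,0]},{"dp":[0,0,0],"delta_rot":[0,0,0]},{"dp":[0,0,0],"delta_rot":[0,0,0]}]' 0.7 40
```

```text
clock: 3.22
tcp_pos: [0.4943, -0.2426, 0.0934]
orientation: [3.124, 0.324, 0.003]
contact_force: [0.3, 0.2, 0.3]
grip_width: 0.0857
gripper_force: 0.0
clock: 3.98
tcp_pos: [0.4947, -0.243, 0.0938]
orientation: [3.123, 0.324, 0.005]
contact_force: [-0.7, -0.0, 7.4]
grip_width: 0.0598
gripper_force: 6.7
```

```bash
python3 -m handwheel '[{"dp":[0,0,-0.02],"delta_rot":[0,0,0]},{"dp":[0,0,-0.05],"delta_rot":[0,0,0]},{"dp":[0,0,-0.08],"delta_rot":[0,0,0]},{"dp":[0,0,-0.11],"delta_rot":[0,0,0]},{"dp":[0,0,-0.11],"delta_rot":[0,0,0]},{"dp":[0,0,-0.11],"delta_rot":[0,0,0]}]'
python3 -m handwheel '[{"dp":[0.005,-0.035,0],"delta_rot":[0,0,0]},{"dp":[0.01,-0.075,0],"delta_rot":[0,0,0]},{"dp":[0.015,-0.115,0],"delta_rot":[0,0,0]},{"dp":[0.02,-0.155,0],"delta_rot":[0,0,0]},{"dp":[0.026,-0.195,0],"delta_rot":[0,0,0]},{"dp":[0.031,-0.235,0],"delta_rot":[0,0,0]},{"dp":[0.036,-0.271,0],"delta_rot":[0,0,0]},{"dp":[0.036,-0.271,0],"delta_rot":[0,0,0]},{"dp":[0.036,-0.271,0],"delta_rot":[0,0,0]}]'
python3 look.py d1 wrist scene top
python3 - <<'E'
import cv2
a=cv2.imread("pics/d1_wrist.png");b=cv2.imread("pics/d1_scene.png")
cv2.imwrite("pics/d1v.png",cv2.vconcat([a[:,:][40:340,:],cv2.resize(b[100:400,200:413],(640,900))[200:500]]))
E
```

```text
clock: 4.72
tcp_pos: [0.4928, -0.242, 0.2014]
orientation: [-3.125, -0.324, 0.001]
contact_force: [-1.0, 0.1, -1.5]
grip_width: 0.06
gripper_force: 4.1
clock: 5.85
tcp_pos: [0.4723, 0.0298, 0.2009]
orientation: [3.124, 0.324, -0.003]
contact_force: [-0.7, -1.1, -2.6]
grip_width: 0.0596
gripper_force: 4.1
{'clock': 5.85, 'tcp_pos': [0.4723, 0.0298, 0.2009], 'orientation': [3.1245, 0.324, -0.003], 'contact_force': [-0.6974, -1.1061, -2.6004], 'moment': [-0.0155, 0.0004, 0.004], 'grip_width': 0.0596, 'gripper_force': 4.1045}
```

View pics/d1_wrist.png

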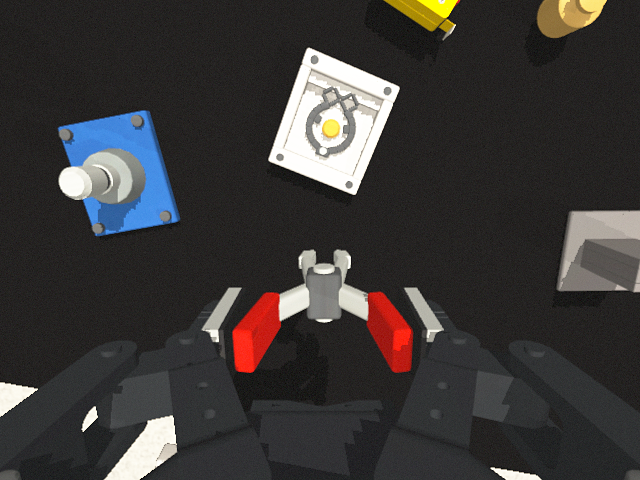

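Wrist view: die at (335,120), orange plug (331,128), eyes about (332,96) and (348,103), pivot (323,151); axle shaft top (74,183), base around (118,172); pliers upright in the fingers with hub at (324,292). Second view from a shifted place for stereo.

```bash
python3 -m handwheel '[{"dp":[-0.01,-0.04,0],"delta_rot":[0,0,0]},{"dp":[-0.01,-0.07,0],"delta_rot":[0,0,0]},{"dp":[-0.01,-0.07,0],"delta_rot":[0,0,0]},{"dp":[-0.01,-0.07,0],"delta_rot":[0,0,0]}]'
python3 look.py d2 wrist
cat > meas.py <<'E'
from h import *
F1=pickle.load(open("d1.pkl","rb"));fs=[F1["wrist"],pickle.load(open("d2.pkl","rb"))["wrist"]]
S=[]
for i,f in enumerate(fs):
    d={}
    pl=[x for x in blobs(hsv(f,(15,150,120),(32,255,255)),40) if x[1][1]>80 and 40<x[0]<600]
    print("plug cand",[(x[0],x[1]) for x in pl]); p=min(pl,key=lambda x:np.hypot(x[1][0]-331-i*80,x[1][1]-128)); d["plug"]=p[1]
    w=hsv(f,(0,0,150),(180,60,255)); bl=[x for x in blobs(w,800) if np.hypot(x[1][0]-p[1][0],x[1][1]-p[1][1])<40]
    die=max(bl,key=lambda x:x[0]); r=rect(die[2]); print("die rect",r.round(1).tolist()); d["die"]=r
    # eyes: bright holes closed by dark ring
    g=cv2.cvtColor(f["img"],cv2.COLOR_BGR2GRAY); x0,y0=int(p[1][0]),int(p[1][1])
    cv2.imwrite(f"pics/ring{i}.png",cv2.resize(f["img"][y0-60:y0+40,x0-50:x0+50],(400,400),interpolation=cv2.INTER_CUBIC)); d["off"]=(x0-50,y0-60)
    bb=hsv(f,(100,120,60),(125,255,255)); b=max(blobs(bb,500),key=lambda x:x[0]); c=max(cv2.findContours(b[2].astype(np.uint8),cv2.RETR_EXTERNAL,cv2.CHAIN_APPROX_NONE)[0],key=cv2.contourArea)
    d["base"]=rect(b[2]); print("base",d["base"].round(1).tolist())
    S.append(d)
print("plug",tri(*[(f,d["plug"]) for f,d in zip(fs,S)]))
for nm in("die","base"):
    for k in range(4):
        q=S[0][nm][k]; z={"die":.02,"base":.01}[nm]
        e=plane(fs[0],q,z); pr=proj(fs[1],e); j=min(S[1][nm],key=lambda t:np.hypot(*(t-pr)))
        print(nm,tri((fs[0],q),(fs[1],j)),e.round(4),plane(fs[1],j,z).round(4))
print([d["off"] for d in S])
a,b=[cv2.imread(f"pics/ring{i}.png") for i in(0,1)]; cv2.imwrite("pics/ring.png",cv2.hconcat([a,b]))
E
python3 meas.py
```

```text
clock: 6.5
tcp_pos: [0.449, 0.0957, 0.2017]
orientation: [3.125, 0.322, -0.0]
contact_force: [0.5, 0.1, -0.5]
grip_width: 0.0599
gripper_force: 4.1
{'clock': 6.5, 'tcp_pos': [0.449, 0.0957, 0.2017], 'orientation': [3.1245, 0.322, -0.0002], 'contact_force': [0.5378, 0.0615, -0.5278], 'moment': [-0.0103, -0.0241, -0.0103], 'grip_width': 0.0599, 'gripper_force': 4.1043}
plug cand [(244, [330.5, 128.2])]
die rect [[260.8999938964844, 157.8000030517578], [307.29998779296875, 46.5], [400.5, 85.30000305175781], [354.1000061035156, 196.60000610351562]]
base [[56.599998474121094, 126.69999694824219], [146.60000610351562, 101.0], [180.6999969482422, 220.39999389648438], [90.69999694824219, 246.10000610351562]]
plug cand [(272, [411.9, 117.0])]
die rect [[342.6000061035156, 147.3000030517578], [392.70001220703125, 33.79999923706055], [485.0, 74.5], [434.79998779296875, 188.0]]
base [[135.60000610351562, 115.80000305175781], [226.8000030517578, 94.69999694824219], [253.6999969482422, 211.1999969482422], [162.39999389648438, 232.3000030517578]]
plug (array([0.54944849, 0.03881883, 0.01559671]), n
[... 420 characters left out ...]
29 -0.0098  0.02  ]
die (array([0.49694296, 0.00664626, 0.0265108 ]), np.float64(0.0008812190299886534)) [0.497  0.0062 0.02  ] [0.4958 0.0042 0.02  ]
base (array([0.50220574, 0.27107842, 0.01101222]), np.float64(0.0001261225235461209)) [0.502  0.2717 0.01  ] [0.5023 0.2716 0.01  ]
base (array([0.5373751 , 0.19872771, 0.00494051]), np.float64(0.0018334223884717608)) [0.5391 0.197  0.01  ] [0.5353 0.1968 0.01  ]
base (array([0.43918452, 0.15962647, 0.00321091]), np.float64(0.0001094180122749941)) [0.4412 0.1573 0.01  ] [0.4405 0.1586 0.01  ]
base (array([0.40147625, 0.23804768, 0.01076055]), np.float64(0.002210773629438544)) [0.399  0.2378 0.01  ] [0.4033 0.2391 0.01  ]
[(280, 68), (361, 57)]
```

View pics/ring.png

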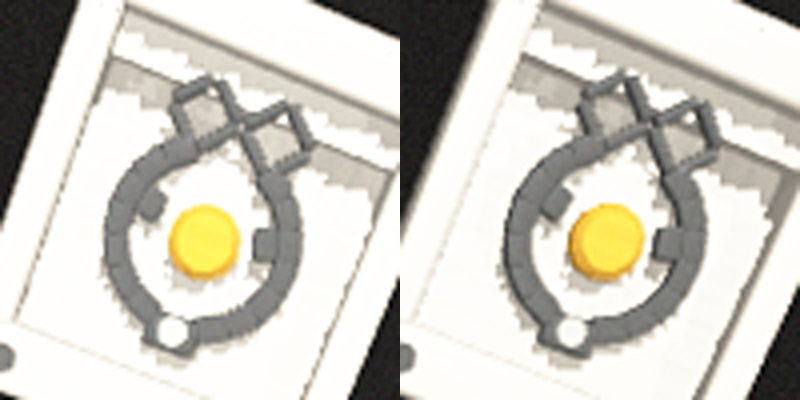

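Ring crops (4× scale, offsets (280,68)/(361,57)): eyes at (209,108),(276,137) left picture and (214,106),(286,134) right picture; pivot pin (172,332) in both; ring lies flat round the plug.

```bash
cat > m2.py <<'E'
from h import *
F1=pickle.load(open("d1.pkl","rb"));f=F1["wrist"];g=pickle.load(open("d2.pkl","rb"))["wrist"]
q=lambda o,u:np.array([o[0]+(u[0]+.5)/4-.5,o[1]+(u[1]+.5)/4-.5])
P={}
for n,u,v in(("L",(209,108),(214,106)),("R",(276,137),(286,134)),("piv",(172,332),(172,332))):
    a,b=q((280,68),u),q((361,57),v); P[n]=(plane(f,a,.017)+plane(g,b,.017))/2
    print(n,tri((f,a),(g,b))[0].round(4),plane(f,a,.017).round(4),plane(g,b,.017).round(4))
m=(P["L"]+P["R"])/2; d=P["L"]-P["R"]; x=m-P["piv"]
print("eye mid",m.round(4),"sep",np.linalg.norm(d),"yaw eyes",np.degrees(np.arctan2(-d[0],d[1])),"yaw piv",np.degrees(np.arctan2(x[1],x[0])),"piv-eye",np.linalg.norm(x))
T=[]
for h,c0 in((f,(74,183)),(g,(160,172))):
    x0,y0=c0[0]-45,c0[1]-45;x0=max(x0,0);gr=cv2.cvtColor(h["img"],cv2.COLOR_BGR2GRAY)[y0:y0+90,x0:x0+90]
    c=cv2.HoughCircles(cv2.GaussianBlur(gr,(3,3),1),cv2.HOUGH_GRADIENT,1,20,param1=120,param2=12,minRadius=10,maxRadius=25)
    c=c[0][:4]+[x0,y0,0]; print("shaft",c.round(1).tolist()); T.append(c[0])
    cv2.imwrite(f"pics/ax{len(T)}.png",cv2.resize(gr,(300,300)))
print(tri((f,T[0]),(g,T[1])),plane(f,T[0],.074),plane(g,T[1],.074))
t=np.array([0.4723,0.0298,0.2009]);Rt=R.from_rotvec([3.1245,0.324,-0.003]).as_matrix()
for n,uv,dz in(("hubtop",(324,270),.0098),("hub bottom edge",(324,315),.0098)):
    print(n,(Rt.T@(plane(f,uv,t[2]-dz)-t)).round(4))
for b in blobs(hsv(f,(0,0,70),(180,40,135)),150):
    if 300<b[1][0]<345 and 230<b[1][1]<340: print(b[0],b[1],rect(b[2]).round(1).tolist(),[(Rt.T@(plane(f,p,t[2]-.0098)-t)).round(4).tolist() for p in rect(b[2])])
i=F1["scene"]["img"]; u=proj(F1["scene"],t).astype(int); print(u); cv2.imwrite("pics/d1c.png",cv2.resize(i[u[1]-50:u[1]+60,u[0]-60:u[0]+60],(480,440)))
E
python3 m2.py
```

```text
L [0.5764 0.0434 0.0118] [0.5757 0.0433 0.017 ] [0.5754 0.0444 0.017 ]
R [0.573  0.0285 0.018 ] [0.573  0.0284 0.017 ] [0.5733 0.0283 0.017 ]
piv [0.5299 0.0416 0.019 ] [0.5298 0.0416 0.017 ] [0.53   0.0412 0.017 ]
eye mid [0.5744 0.0361 0.017 ] sep 0.01568611443097336 yaw eyes -8.845997397980348 yaw piv -6.739439412831318 piv-eye 0.044721073818435486
shaft [[73.5, 180.5, 15.0], [94.5, 181.5, 15.1]]
shaft [[174.5, 174.5, 24.4]]
(array([0.4743189 , 0.20455945, 0.08963424]), np.float64(0.0024717256627616257)) [0.47304672 0.21508685 0.074     ] [0.46939965 0.20975334 0.074     ]
hubtop [0.0114 0.0009 0.0098]
hub bottom edge [-0.0102  0.0009  0.0098]
1439 [323.7, 293.4] [[301.0, 267.0], [366.0, 267.0], [366.0, 320.0], [301.0, 320.0]] [[0.0128, -0.0092, 0.0098], [0.0128, 0.0193, 0.0098], [-0.0127, 0.0201, 0.0098], [-0.0128, -0.0096, 0.0098]]
[345 229]
```

View pics/d1c.png

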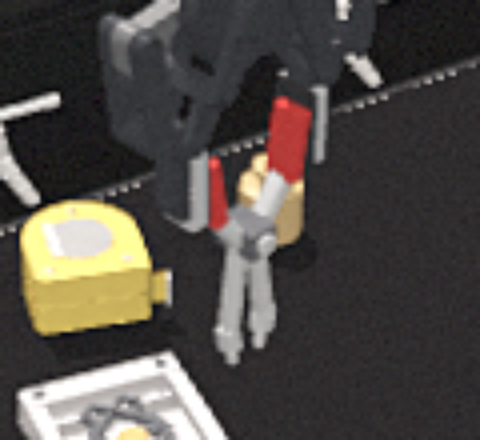

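Ring: eye separation 15.7 mm (16), pivot-to-eye 44.7 mm (44), yaw ≈ -7.5°; pliers hang upright with hub centred within 1 mm. Going to hover above the eyes.

```bash
python3 -m handwheel '[{"dp":[0.03,0.022,0],"delta_rot":[0,0,0.1]},{"dp":[0.065,0.05,0],"delta_rot":[0,0,0.2]},{"dp":[0.1,0.075,0],"delta_rot":[0,0,0.3]},{"dp":[0.1104,0.083,0.02],"delta_rot":[0,0,0.337]},{"dp":[0.1104,0.083,0.05],"delta_rot":[0,0,0.337]},{"dp":[0.1104,0.083,0.08],"delta_rot":[0,0,0.337]},{"dp":[0.1104,0.083,0.091],"delta_rot":[0,0,0.337]},{"dp":[0.1104,0.083,0.091],"delta_rot":[0,0,0.337]},{"dp":[0.1104,0.083,0.091],"delta_rot":[0,0,0.337]},{"dp":[0.1104,0.083,0.091],"delta_rot":[0,0,0.337]}]'
python3 look.py e1 wrist scene
python3 - <<'E'
from h import *
F=pickle.load(open("d1.pkl","rb"));E=pickle.load(open("e1.pkl","rb"))
t=np.array([0.4723,0.0298,0.2009]);Rt=R.from_rotvec([3.1245,0.324,-0.003]).as_matrix()
print("pred tip ends d1 scene",[proj(F["scene"],t+Rt@[0.0006,s*.008+.0009,.0833]).round(1) for s in(1,-1)],"seen 343.75,266.5 & 350,264")
a=cv2.resize(E["wrist"]["img"][150:350,220:420],(560,560));
s=E["scene"]["img"];u=proj(E["scene"],(.574,.037,.03)).astype(int); b=cv2.resize(s[u[1]-60:u[1]+60,u[0]-25:u[0]+26],(238,560))
cv2.imwrite("pics/e1v.png",cv2.hconcat([a,b]));print(u)
E
```

```text
clock: 7.8
tcp_pos: [0.5746, 0.0384, 0.112]
orientation: [-3.135, 0.205, -0.003]
contact_force: [0.1, 0.0, -0.7]
grip_width: 0.0598
gripper_force: 4.1
{'clock': 7.8, 'tcp_pos': [0.5746, 0.0384, 0.112], 'orientation': [-3.1346, 0.2046, -0.0034], 'contact_force': [0.1224, 0.0264, -0.6572], 'moment': [0.0351, 0.0388, -0.015], 'grip_width': 0.0598, 'gripper_force': 4.1025}
pred tip ends d1 scene [array([348.4, 265.6]), array([341.9, 269.6])] seen 343.75,266.5 & 350,264
[312 276]
```

View pics/e1v.png

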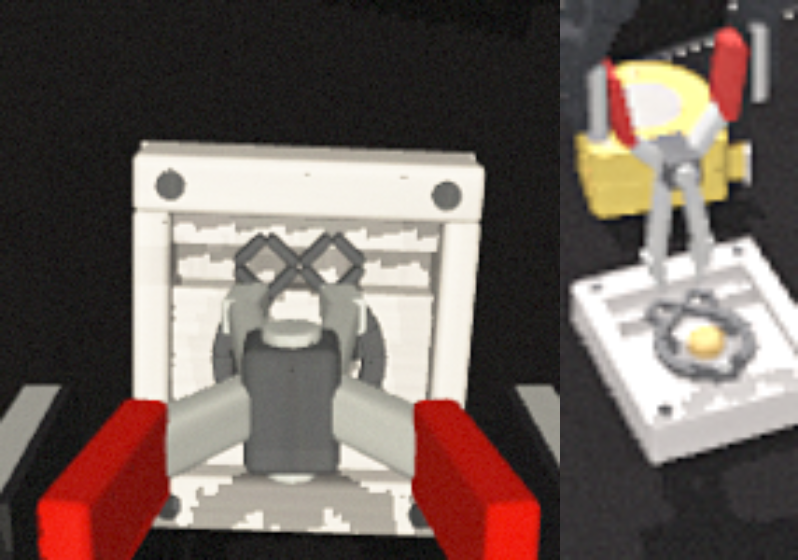

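Eyes at full px (315.4,243.9) and (338.2,244.3), level in the picture (yaw good); shoulders just below them near (307,258)/(342,257); hub about (324,293).

Run:
```python
from h import *
E=pickle.load(open("e1.pkl","rb"));f=E["wrist"]
t=np.array([0.5746,0.0384,0.112]);Rt=R.from_rotvec([-3.1346,0.2046,-0.0034]).as_matrix()
tl=lambda uv,z:(Rt.T@(plane(f,uv,z)-t)).round(4)
c=lambda u:(220+(u[0]+.5)/2.8-.5,150+(u[1]+.5)/2.8-.5)
for u in((267,263),(331,264)): print("eye tool",tl(c(u),.017))
zs=t[2]-.0238-.049  # shoulder underside
print("zs",zs)
for n,u,z in(("hub L",(246,400),t[2]-.0098),("hub R",(337,400),t[2]-.0098),("hub front top",(293,340),t[2]-.0098),("hub back top",(293,470),t[2]-.0098)): print(n,tl(c(u),z))
for y in(.008,-.008):
  for x,yy,zz in((.0046,y+.004,.0728),(.0046,y-.004,.0728),(.0006,y,.0833)):
    p=proj(f,t+Rt@[x,yy+.0009,zz]); print("pred",y,((p-[220,150])*2.8).round(0))
s=E["scene"]
for p in [t+Rt@[0.0006,k*.008+.0009,.0833] for k in(1,-1)]: print("scene tips pred",proj(s,p).round(1))
```

```text
eye tool [ 0.0002 -0.005   0.095 ]
eye tool [-0.0001  0.0104  0.095 ]
zs 0.0392
hub L [ 0.0008 -0.0066  0.0098]
hub R [0.0008 0.0079 0.0098]
hub front top [0.011  0.0009 0.0098]
hub back top [-0.0114  0.0009  0.0098]
pred 0.008 [346. 269.]
pred 0.008 [309. 269.]
pred 0.008 [326. 274.]
pred -0.008 [272. 269.]
pred -0.008 [236. 269.]
pred -0.008 [256. 274.]
scene tips pred [315.7 275.2]
scene tips pred [308.2 277.4]
```

Tips look a bit higher and wider apart than nominal; checking numerically in the d1 pictures, where they stand against the dark bench.

Run:
```python
from h import *
F=pickle.load(open("d1.pkl","rb"))
s=cv2.cvtColor(F["scene"]["img"],cv2.COLOR_BGR2GRAY);w=cv2.cvtColor(F["wrist"]["img"],cv2.COLOR_BGR2GRAY)
print("scene rows 246-274 cols 334-358");
for y in range(246,275): print(y," ".join("%3d"%v for v in s[y,334:358]))
print("wrist rows 244-272, cols 294-356 step2")
for y in range(246,274,1): print(y," ".join("%3d"%v for v in w[y,296:354:2]))
t=np.array([0.4723,0.0298,0.2009]);Rt=R.from_rotvec([3.1245,0.324,-0.003]).as_matrix()
for k in(8,-8):
  for nm,zz in(("end",.0833),("should",.0738)): print(nm,k,"scene",proj(F["scene"],t+Rt@[.0006,k/1e3+.0009,zz]).round(1),"wrist",proj(F["wrist"],t+Rt@[.0006,k/1e3+.0009,zz]).round(1))
```

```text
scene rows 246-274 cols 334-358
246  47  45  49  42  37  44  56 134 177 177 178 164 147 134 164 169 174 161  86  35  48  45  47  36
247  51  46  47  41  44  29  79 150 176 177 180 156 111 123 165 169 174 161  99  34  47  47  44  39
248  46  42  40  46  42  46  81 150 175 177 179 162 122 120 164 165 174 166 121  27  32  45  46  47
249  46  44  44  48  42  36  98 166 175 178 179 165 115 120 163 167 174 165 136  34  41  48  49  45
250  45  47  42  44  41  29 101 164 173 178 178 157  74 108 164 169 173 175 158  29  45  44  47  44
251  48  47  47  43  43  29 122 182 173 176 179 153  42 105 168 165 172 175 155  35  39  48  44  40
252  46  46  45  50  43  37 122 181 173 179 175 153  39 107 173 167 174 176 160  55  41  48  41  47
253  46  43  48  42  38  53 137 181 174 177 176 159  36 106 166 166 169 173 155  59  34  40  46  40
254  46  43  42  50  40  53 136 184 174 180 175 155  17  82 151 164 171 172 161 102  30  41  49  49
255  47  46  46  38  36  51 134 178 176 179 177 153  12  86 151 160 168 168 176 164  34  41  47  46
256  44  47  44  47  36  83 152 174 175 182 165 119  19 100 160 162 
[... 4722 characters left out ...]
 144 197 196 170  16  29  32
270  35  28  35 104 163 170  73  83  90 189 216 235 246 249 250 250 249 242 227 151  87  88 115 199 195 166  28  34  33
271  38  29  33  94 156 164  74  86  86 182 218 234 241 246 248 247 248 242 216  93  86  84 101 200 189 163  28  34  38
272  35  29  33  86 150 166  72  88  87 114 194 232 243 247 250 250 246 236 140  83  85  88  97 204 186 147  36  34  32
273  34  33  33  78 151 156  65  91  92  86  83 184 234 238 244 243 198 140  86  88  89  89  96 206 187 108  31  32  33
end 8 scene [348.4 265.6] wrist [336.1 247.8]
should 8 scene [348.5 261.4] wrist [336.6 252. ]
end -8 scene [341.9 269.6] wrist [311.1 247.7]
should -8 scene [342.  265.4] wrist [310.6 252. ]
```

Tips measured: height and separation (≈16.8 mm) agree with nominal; they sit ≈1.3 mm back and 1.8 mm to +y of the tool axis, so the correction is about (+1.3, +0.8) mm. Inserting gently.

```bash
python3 -m handwheel '[{"dp":[0.0013,0.0008,0],"delta_rot":[0,0,0]},{"dp":[0.0013,0.0008,0.005],"delta_rot":[0,0,0]},{"dp":[0.0013,0.0008,0.01],"delta_rot":[0,0,0]},{"dp":[0.0013,0.0008,0.014],"delta_rot":[0,0,0]},{"dp":[0.0013,0.0008,0.017],"delta_rot":[0,0,0]},{"dp":[0.0013,0.0008,0.017],"delta_rot":[0,0,0]},{"dp":[0.0013,0.0008,0.017],"delta_rot":[0,0,0]}]'
python3 look.py i1 wrist scene
```

```text
clock: 8.78
tcp_pos: [0.5751, 0.0374, 0.0939]
orientation: [-3.135, 0.205, -0.0]
contact_force: [-0.3, 0.6, -1.6]
grip_width: 0.0599
gripper_force: 4.1
{'clock': 8.775, 'tcp_pos': [0.5751, 0.0374, 0.0939], 'orientation': [-3.1349, 0.2045, -0.0003], 'contact_force': [-0.3238, 0.5973, -1.6421], 'moment': [-0.0244, 0.0228, -0.005], 'grip_width': 0.0599, 'gripper_force': 4.1164}
```

```bash
python3 -m handwheel '[{"dp":[0,0,0.001],"delta_rot":[0,0,0]},{"dp":[0,0,0.002],"delta_rot":[0,0,0]},{"dp":[0,0,0.002],"delta_rot":[0,0,0]}]'
python3 -m handwheel '[{"dp":[0,0,0],"delta_rot":[0,0,0]},{"dp":[0,0,0],"delta_rot":[0,0,0]},{"dp":[0,0,0],"delta_rot":[0,0,0]}]' 0.63 40
python3 look.py i2 wrist
```

```text
clock: 9.25
tcp_pos: [0.5754, 0.0374, 0.0921]
orientation: [-3.135, 0.204, -0.001]
contact_force: [-1.2, -0.2, 0.7]
grip_width: 0.0599
gripper_force: 4.5
clock: 9.62
tcp_pos: [0.5765, 0.037, 0.0933]
orientation: [3.135, -0.205, 0.005]
contact_force: [0.1, -1.7, 9.0]
grip_width: 0.0544
gripper_force: 10.3
{'clock': 9.625, 'tcp_pos': [0.5765, 0.037, 0.0933], 'orientation': [3.1347, -0.2051, 0.0048], 'contact_force': [0.0916, -1.7276, 8.9996], 'moment': [-0.3829, 0.1168, 0.0054], 'grip_width': 0.0544, 'gripper_force': 10.2589}
```

```bash
python3 -m handwheel '[{"dp":[0,0,-0.0015],"delta_rot":[0,0,0]},{"dp":[0,0,-0.0015],"delta_rot":[0,0,0]}]'
python3 -m handwheel '[{"dp":[0,0,-0.0005],"delta_rot":[0,0,0]},{"dp":[0,0,-0.001],"delta_rot":[0,0,0]},{"dp":[0,0,-0.001],"delta_rot":[0,0,0]}]' 0.57
python3 -m handwheel '[{"dp":[0,0,-0.0005],"delta_rot":[0,0,0]},{"dp":[0,0,-0.001],"delta_rot":[0,0,0]},{"dp":[0,0,-0.001],"delta_rot":[0,0,0]},{"dp":[0,0,-0.001],"delta_rot":[0,0,0]}]' 0.45
python3 look.py i3 wrist scene
python3 - <<'E'
from h import *
f=pickle.load(open("i3.pkl","rb"));w=f["wrist"]["img"][150:350,220:420];s=f["scene"]["img"][216:336,287:338]
cv2.imwrite("pics/i3v.png",cv2.hconcat([cv2.resize(w,(560,560)),cv2.resize(s,(238,560))]))
E
```

```text
clock: 9.93
tcp_pos: [0.5753, 0.0372, 0.0937]
orientation: [3.135, -0.205, 0.001]
contact_force: [0.2, -0.7, 3.7]
grip_width: 0.0539
gripper_force: 9.2
clock: 10.3
tcp_pos: [0.5756, 0.0375, 0.0948]
orientation: [-3.135, 0.204, -0.002]
contact_force: [-0.4, -0.2, 6.0]
grip_width: 0.0489
gripper_force: 11.1
clock: 10.8
tcp_pos: [0.5763, 0.0373, 0.0963]
orientation: [-3.135, 0.205, -0.004]
contact_force: [-0.0, -1.0, 8.3]
grip_width: 0.0417
gripper_force: 40.7
{'clock': 10.8, 'tcp_pos': [0.5763, 0.0373, 0.0963], 'orientation': [-3.1348, 0.2045, -0.0042], 'contact_force': [-0.0378, -1.0076, 8.2784], 'moment': [-0.2925, -0.1487, 0.1106], 'grip_width': 0.0417, 'gripper_force': 40.7211}
```

```bash
python3 -m handwheel '[{"dp":[0,0,-0.004],"delta_rot":[0,0,0]},{"dp":[0,0,-0.01],"delta_rot":[0,0,0]},{"dp":[0,0,-0.02],"delta_rot":[0,0,0]},{"dp":[0,0,-0.035],"delta_rot":[0,0,0]},{"dp":[0,0,-0.055],"delta_rot":[0,0,0]},{"dp":[0,0,-0.075],"delta_rot":[0,0,0]},{"dp":[0,0,-0.09],"delta_rot":[0,0,0]},{"dp":[0,0,-0.09],"delta_rot":[0,0,0]},{"dp":[0,0,-0.09],"delta_rot":[0,0,0]},{"dp":[0,0,-0.09],"delta_rot":[0,0,0]}]'
python3 look.py l1 wrist scene
python3 - <<'E'
from h import *
f=pickle.load(open("l1.pkl","rb"));w=f["wrist"]["img"][170:310,240:400];u=proj(f["scene"],(.565,.037,.1)).astype(int);s=f["scene"]["img"][u[1]-40:u[1]+50,u[0]-40:u[0]+40];print(u)
cv2.imwrite("pics/l1v.png",cv2.hconcat([cv2.resize(w,(480,420)),cv2.resize(s,(320,420))]))
E
```

```text
clock: 12.15
tcp_pos: [0.5744, 0.0373, 0.1844]
orientation: [3.135, -0.204, -0.003]
contact_force: [0.1, 0.3, -1.5]
grip_width: 0.0417
gripper_force: 40.3
{'clock': 12.15, 'tcp_pos': [0.5744, 0.0373, 0.1844], 'orientation': [3.1346, -0.2042, -0.0026], 'contact_force': [0.0991, 0.2806, -1.494], 'moment': [0.0008, 0.0166, 0.0458], 'grip_width': 0.0417, 'gripper_force': 40.3186}
[314 249]
```

View pics/l1v.png

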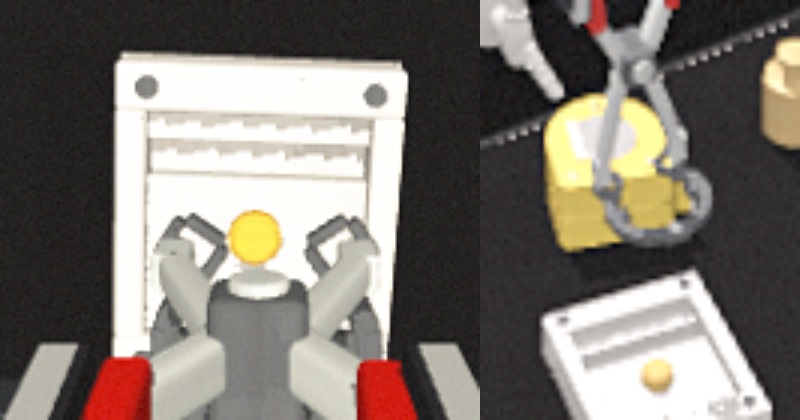

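Last allowed view: ring hangs symmetric and level on both tips (eyes near full px (303,251)/(354,250)), die empty but for the plug. Now locate the axle precisely, numerically.

```bash
cat > ax.py <<'E'
from h import *
F0=pickle.load(open("f0.pkl","rb"))
V=[("d1",pickle.load(open("d1.pkl","rb"))["wrist"]),("d2",pickle.load(open("d2.pkl","rb"))["wrist"]),("top",F0["top"]),("scene",F0["scene"])]
for n,f in V:
    b=max(blobs(hsv(f,(100,120,50),(125,255,255)),300),key=lambda x:x[0])
    c=max(cv2.findContours(b[2].astype(np.uint8),cv2.RETR_EXTERNAL,cv2.CHAIN_APPROX_NONE)[0],key=cv2.contourArea)
    h=cv2.convexHull(c); k=cv2.arcLength(h,True); q=h
    for e in np.linspace(.01,.12,40):
        q=cv2.approxPolyDP(h,e*k,True)
        if len(q)==4: break
    q=q[:,0].astype(float)
    W=np.array([plane(f,p,.01)[:2] for p in q]); s=[np.linalg.norm(W[i]-W[i-1]).round(4) for i in range(4)]
    A=np.array([W[2]-W[0],-(W[3]-W[1])]).T; t=np.linalg.solve(A,W[1]-W[0]); ctr=W[0]+t[0]*(W[2]-W[0])
    print(n,"base centre",ctr.round(4),"mean",W.mean(0).round(4),"sides",s)
    # shaft top: bright disc near projected top
    p0=proj(f,(*ctr,.074)); g=cv2.cvtColor(f["img"],cv2.COLOR_BGR2GRAY)
    for th in(200,225):
        bl=[x for x in blobs(g>th,15) if np.hypot(*(np.array(x[1])-p0))<15]
        for x in bl[:3]:
            cc=max(cv2.findContours(x[2].astype(np.uint8),cv2.RETR_EXTERNAL,cv2.CHAIN_APPROX_NONE)[0],key=cv2.contourArea)
            e=cv2.fitEllipse(cc) if len(cc)>5 else None
            print("   pred top",p0.round(1),th,x[0],x[1],"ell",np.round(e[0],1) if e else'',np.round(e[1],1) if e else'', plane(f,x[1],.074).round(4))
E
python3 ax.py
```

```text
d1 base centre [0.4718 0.2141] mean [0.4716 0.2145] sides [np.float64(0.0814), np.float64(0.0963), np.float64(0.0814), np.float64(0.0987)]
   pred top [ 74.9 182.5] 200 765 [74.8, 181.4] ell [ 74.8 181.5] [28.1 33.3] [0.4726 0.2141 0.074 ]
   pred top [ 74.9 182.5] 225 678 [73.7, 180.8] ell [ 74.1 181. ] [27.5 31. ] [0.4729 0.2149 0.074 ]
d2 base centre [0.472  0.2155] mean [0.4715 0.2155] sides [np.float64(0.0782), np.float64(0.0977), np.float64(0.0796), np.float64(0.0988)]
   pred top [166.9 169.3] 200 699 [167.1, 168.2] ell [167.2 168.3] [28.6 30.1] [0.4728 0.2155 0.074 ]
   pred top [166.9 169.3] 225 565 [165.8, 168.8] ell [166.3 168.6] [25.1 28.6] [0.4722 0.2163 0.074 ]
top base centre [0.4707 0.216 ] mean [0.4706 0.2157] sides [np.float64(0.0791), np.float64(0.1), np.float64(0.08), np.float64(0.0987)]
   pred top [213.6 294.7] 200 79 [213.9, 294.2] ell [213.9 294.2] [ 8.5 10. ] [0.4717 0.2156 0.074 ]
   pred top [213.6 294.7] 225 57 [213.8, 294.4] ell [213.8 294.4] [7.5 8. ] [0.4713 0.2157 0.074 ]
scene base centre [0.4705 0.2226] mean [0.4674 0.2205] sides [np.float64(0.0694), np.float64(0.1005), np.float64(0.0808), np.float64(0.0981)]
   pred top [247.4 328. ] 200 72 [249.9, 326.1] ell [249.8 326.1] [ 6.3 12.6] [0.4724 0.2171 0.074 ]
   pred top [247.4 328. ] 225 59 [250.4, 325.9] ell [250.4 325.9] [6.2 9.9] [0.4724 0.2162 0.074 ]
```

Axle at (0.472, 0.2155) consistently (top, d1, d2, base and shaft top). Carry the ring above it.

```bash
python3 -m handwheel '[{"dp":[-0.01,-0.015,-0.005],"delta_rot":[0,0,0]},{"dp":[-0.024,-0.04,-0.005],"delta_rot":[0,0,0]},{"dp":[-0.04,-0.066,-0.005],"delta_rot":[0,0,0]},{"dp":[-0.056,-0.092,-0.005],"delta_rot":[0,0,0]},{"dp":[-0.072,-0.118,-0.005],"delta_rot":[0,0,0]},{"dp":[-0.088,-0.145,-0.005],"delta_rot":[0,0,0]},{"dp":[-0.097,-0.16,-0.005],"delta_rot":[0,0,0]},{"dp":[-0.1002,-0.1652,-0.005],"delta_rot":[0,0,0]},{"dp":[-0.1002,-0.1652,-0.005],"delta_rot":[0,0,0]},{"dp":[-0.1002,-0.1652,-0.005],"delta_rot":[0,0,0]},{"dp":[-0.1002,-0.1652,-0.005],"delta_rot":[0,0,0]}]'
python3 look.py o1 wrist scene top
python3 - <<'E'
from h import *
f=pickle.load(open("o1.pkl","rb"));s=f["scene"]
c=np.array([.472,.2155,.107]);print("pred ring centre",proj(s,c),"shaft top",proj(s,(.472,.2155,.074)))
g=cv2.cvtColor(s["img"],cv2.COLOR_BGR2GRAY);u=proj(s,c).astype(int)
for y in range(u[1]-26,u[1]+34): print(y,"".join(" .:-=+*#%@"[min(9,int(v)//26)] for v in g[y,u[0]-40:u[0]+40]))
E
```

```text
clock: 13.62
tcp_pos: [0.4975, 0.2132, 0.1902]
orientation: [3.134, -0.207, 0.0]
contact_force: [0.4, -0.9, -1.3]
grip_width: 0.0416
gripper_force: 40.3
{'clock': 13.625, 'tcp_pos': [0.4975, 0.2132, 0.1902], 'orientation': [3.1344, -0.207, 0.0], 'contact_force': [0.4284, -0.9223, -1.2904], 'moment': [0.0212, -0.0284, -0.0325], 'grip_width': 0.0416, 'gripper_force': 40.2997}
pred ring centre [249.30756739 311.32624211] shaft top [250.89468211 325.89918546]
285 .........................+#***+........=*****+..................................
286 ........................:+#***=........:=*****. ................................
287 ........................-*#***=...:.....:+****=.................................
288 ...........:............=##***:..........=*****=-...............................
289 ........................=*#**+............=****##...............................
290 ........................+#***+............-+***#@+..............................
291 :..:...................:+#***=.............=****%@ .............................
292 .......................-*#***=...........
[... 3759 characters left out ...]
....................
337 ...........................-+**++++***************%#***=:.......................
338 .....................:...:=+*++++++**************#@%#***+-:.....................
339 ........................:+**++++++*##***********++#%%##***=-:...................
340 .......................-+**++++++*%%@#*********+=+#%###*++**=-:.................
341 ..:...................-+*+++++++*#%%%#=*******=:=*#%%#%#+++***=-................
342 .....................-+*+++++++*#%%#%@-:-==--:-=***%%###*++++**+-:..............
343 ...................:-+**+++++++*%%####*=-----=*****#%###*+++++++*+-:.....:.:....
344 ..................:=+**+++++++*#%##%#**#**+**##****#%###*++++++++**=-:........:.
```

Run:
```python
from h import *
f=pickle.load(open("o1.pkl","rb"));s=f["scene"];w=f["wrist"]
t=np.array([.4975,.2132,.1902]);Rt=R.from_rotvec([3.1344,-.207,0]).as_matrix()
zt=.0793
for z in(.107,.111,.115):
    p=plane(s,(253.5,315.5),z); print("pivot at z",z,p.round(4),"tool",(Rt.T@(p-t)).round(4))
for k in(1,-1):
    for nm,x,y,z in(("shoulder bottom ctr",-.0013,k*.0185+.0018,zt),("pin end",-.0013,k*.0175+.0018,zt+.0095),("eye top ctr",-.0013,k*.0162+.0018,zt)):
        P=t+Rt@[x,y,z]; print(nm,k,"scene",(proj(s,P)-[209,0]).round(1),"wrist",proj(w,P).round(1))
C=t+Rt@[-.0013-.0217,.0018,zt]; print("ring c",C,"scene",(proj(s,C)-[209,0]).round(1))
for nm,d in(("back outer",(-.0215,0)),("left outer",(0,-.0215)),("right outer",(0,.0215)),("pivot",(-.02,0))): print(nm,(proj(s,C+Rt@[d[0],d[1],0])-[209,0]).round(1))
g=cv2.cvtColor(w["img"],cv2.COLOR_BGR2GRAY)
for y in range(236,330,1): print(y,"".join(" .:-=+*#%@"[min(9,int(v)//26)] for v in g[y,285:385]))
```

```text
pivot at z 0.107 [0.4596 0.214  0.107 ] tool [-0.0377  0.0041  0.0832]
pivot at z 0.111 [0.4557 0.2156 0.111 ] tool [-0.0418  0.0031  0.0792]
pivot at z 0.115 [0.4518 0.2172 0.115 ] tool [-0.0459  0.002   0.0752]
shoulder bottom ctr 1 scene [ 46.6 297.1] wrist [354.5 252.5]
pin end 1 scene [ 46.4 301.5] wrist [351.8 248.3]
eye top ctr 1 scene [ 45.3 297.5] wrist [350.9 252.5]
shoulder bottom ctr -1 scene [ 25.1 303.4] wrist [296.  252.4]
pin end -1 scene [ 26.3 307.4] wrist [298.5 248.3]
eye top ctr -1 scene [ 26.5 303. ] wrist [299.6 252.4]
ring c [0.47446113 0.21441148 0.11090011] scene [ 40.1 308.4]
back outer [ 44.3 316.9]
left outer [ 27.3 312.2]
right outer [ 52.6 304.7]
pivot [ 44.  316.3]
236 +++++++++++++++++****#%@@%%%%%%%%%%%%%%%%%%%%%%%%%%%%%%%******++++++++++++++++++++=.................
237 +++++++++++++++++***#%@@@@%%%%%%%%%%%%%%%%%%%%%%%%%%%%%%%**++*+++++++++++++++++++++-................
238 +++++++++++++++++**#%@@@@%%%%%%%%%%%%%%%%%%%%%%%%%%%%%%%%%****+++++++++++++++++++++=................
239 ++++++++++++++++**#%@%%%@%@%%%%%%%%%%%%%%%%%%%%%%%%%%%%%%%%*+++++++++++++++
[... 8775 characters left out ...]
.... ....... ................... ..........::::::------------------:..
324 ::::::.............. ............... .........  .........................::::::-------------------..
325 ::::::........................ ... .... ..... ...........................::::::----=-=-----=-----::.
326 :::::................... .............. ................. ...............::::::---===-=-=-=====-=--.
327 :::::.................... ........... .......  ........... ..............::::::--=================-.
328 :::::.............................................. ......................:::::-=-===-===========--.
329 ::::....................... ... ..... ............ ......... ............::::::-==================-:
```

Run:
```python
from h import *
f=pickle.load(open("o1.pkl","rb"));s=f["scene"];w=f["wrist"]
t=np.array([.4975,.2132,.1902]);Rt=R.from_rotvec([3.1344,-.207,0]).as_matrix()
T=lambda p:(Rt.T@(p-t)).round(4)
for a in((253.5,315.2),(253.8,315.7)):
  for b in((327.3,314.3),(327.3,315.5)):
    p,e=tri((s,a),(w,b)); print("pivot",p.round(4),e.round(4),T(p))
# eye lug top vertices in wrist on ring-top plane
for z in(.107,.111,.115):
    print(z,"lugs",T(plane(w,(303.5,241.5),z)),T(plane(w,(354,241.5),z)),"shoulder outer/front",T(plane(w,(292,249.5),z)),T(plane(w,(365,249.5),z)),"pivot",T(plane(w,(327.3,314.8),z)))
for k in(-1,1): print("right/left outer at scene", )
```

```text
pivot [0.4545 0.2158 0.1128] 0.0002 [-0.043   0.003   0.0774]
pivot [0.4539 0.216  0.1134] 0.0003 [-0.0436  0.0029  0.0768]
pivot [0.454  0.2158 0.112 ] 0.0001 [-0.0435  0.0032  0.0782]
pivot [0.4534 0.2159 0.1126] 0.0002 [-0.044   0.0031  0.0776]
0.107 lugs [ 0.0048 -0.0121  0.0832] [0.0048 0.0201 0.0832] shoulder outer/front [-0.0005 -0.0195  0.0832] [-0.0005  0.0273  0.0832] pivot [-0.0463  0.0033  0.0832]
0.111 lugs [ 0.0059 -0.0119  0.0792] [0.0059 0.0198 0.0792] shoulder outer/front [ 0.0006 -0.0192  0.0792] [0.0007 0.0268 0.0792] pivot [-0.0443  0.0033  0.0792]
0.115 lugs [ 0.0069 -0.0116  0.0752] [0.007  0.0194 0.0752] shoulder outer/front [ 0.0018 -0.0188  0.0752] [0.0018 0.0264 0.0752] pivot [-0.0424  0.0032  0.0752]
right/left outer at scene
right/left outer at scene
```

Pivot measured at tool (-43.5, 3.1, 77.5) mm, so ring centre is at (0.4738, 0.213) vs axle (0.472, 0.2155): correct by (-2.2, -2.7) mm, descend to just above the shaft, and re-measure.

```bash
python3 -m handwheel '[{"dp":[-0.001,-0.0015,0],"delta_rot":[0,0,0]},{"dp":[-0.0022,-0.0027,0],"delta_rot":[0,0,0]},{"dp":[-0.0022,-0.0027,0.01],"delta_rot":[0,0,0]},{"dp":[-0.0022,-0.0027,0.02],"delta_rot":[0,0,0]},{"dp":[-0.0022,-0.0027,0.026],"delta_rot":[0,0,0]},{"dp":[-0.0022,-0.0027,0.026],"delta_rot":[0,0,0]},{"dp":[-0.0022,-0.0027,0.026],"delta_rot":[0,0,0]}]'
python3 look.py o2 wrist scene
python3 - <<'E'
from h import *
from bench import status
f=pickle.load(open("o2.pkl","rb"));s=f["scene"];w=f["wrist"]
g=cv2.cvtColor(s["img"],cv2.COLOR_BGR2GRAY);u=proj(s,(.472,.2155,.081)).astype(int);print(u)
for y in range(u[1]-18,u[1]+20): print(y,"".join(" .:-=+*#%@"[min(9,int(v)//26)] for v in g[y,u[0]-35:u[0]+30]))
g=cv2.cvtColor(w["img"],cv2.COLOR_BGR2GRAY)
for y in list(range(238,252))+list(range(304,324)): print(y,"".join(" .:-=+*#%@"[min(9,int(v)//26)] for v in g[y,285:385]))
E
```

```text
clock: 14.65
tcp_pos: [0.4954, 0.2172, 0.1644]
orientation: [-3.135, 0.204, -0.0]
contact_force: [-0.5, 0.2, -1.3]
grip_width: 0.0416
gripper_force: 40.3
{'clock': 14.65, 'tcp_pos': [0.4954, 0.2172, 0.1644], 'orientation': [-3.1348, 0.2044, -0.0004], 'contact_force': [-0.5483, 0.2009, -1.3431], 'moment': [0.0612, 0.0194, -0.022], 'grip_width': 0.0416, 'gripper_force': 40.3361}
[250 322]
304 .................:+#***=............:+***%@:.................:...
305 ....:............=##***:.............=****#-..............:......
306 ..:............. =##***..............:+****+.....................
307 ...........:.....+##**+ .............-*#**#*.....................
308 ............:....+#***=.............-++***#*....:.....:..........
309 ...............:-+#***=............-+==***#*:....................
310 ...............+###***............-+=::+#**=:....................
311 ...............-%@#***............:=+-:=*---:....................
312 .......:.......:%@%***.............-+**=----:......:..........:..
313 ...............:+*****=--..........:--==-====--..................
314 ......
[... 4818 characters left out ...]
.-----:---+#######*----::....... . ...  ...:-:::::-----------::---::...
318 ....:............. ..  .......:--------=*#####*=----:    ....     . . ....:::::-----------------:. .
319 .::::.............        ... :--:.:-----+###*=-----:. ......   .    .....:::::-----------------:...
320 ::..:...............  . . ...  ... .:--:-:---::----:. .....  ... .  .....:.::::----------------::. .
321 :::::.............. . .     ...   .      .  .. .... ........  ..   ......::::::-:------------:--::..
322 .:...:............... ...... . ..  ..       ..         .... .. . . ......::..:::-----------:------..
323 :::.::.................  . .  ..... .      ..  . . .  . .... .   .........::::::----------:-----::.
```

Run:
```python
from h import *
f=pickle.load(open("o2.pkl","rb"));s=f["scene"];g=cv2.cvtColor(s["img"],cv2.COLOR_BGR2GRAY).astype(float)
psi=np.radians(-7.5)
def outline(c,a=.19):
    P=[]
    for sgn in(1,-1):
        th=np.radians(np.linspace(40,170,60))*sgn
        p=np.c_[.0215*np.cos(th)+.02,.0215*np.sin(th)]; r=sgn*a
        p=p@np.array([[np.cos(r),np.sin(r)],[-np.sin(r),np.cos(r)]])-[.02,0]
        p=p@np.array([[np.cos(psi),np.sin(psi)],[-np.sin(psi),np.cos(psi)]])+c[:2]
        for z in(.0778,.0828): P+=[proj(s,(*q,z)) for q in p]
    return np.array(P)
for c in((.472,.2155),(.474,.2155),(.472,.2175)):
    P=outline(c)-[215,0]; print(c,"left %.1f right %.1f bottom %.1f"%(P[:,0].min(),P[:,0].max(),P[:,1].max()), "bottom near col",P[P[:,1].argmax(),0].round(1),"row@left",P[P[:,0].argmin(),1].round(1))
def edge(v,th):
    i=np.argmax(v>th); return i-1+(th-v[i-1])/(v[i]-v[i-1])
print("left edges",[(y,round(edge(g[y,215:245],75),1)) for y in range(320,330)])
print("right edges",[(y,round(279-edge(g[y,279:249:-1],75)-215,1)) for y in range(314,324)])
print("shaft top",proj(s,(.472,.2155,.074))-[215,0])
for c in range(20,48,2): print(c,[int(v) for v in g[326:338,215+c]])
print("shaft lower pred edges z.06",[(proj(s,(.472+.012*.527*k,.2155+.012*.85*k,.074))-[215,0]).round(1) for k in(1,-1)])
```

```text
(0.472, 0.2155) left 20.2 right 51.0 bottom 334.5 bottom near col 32.4 row@left 324.1
(0.474, 0.2155) left 19.7 right 50.4 bottom 333.7 bottom near col 31.9 row@left 323.3
(0.472, 0.2175) left 19.1 right 49.9 bottom 334.9 bottom near col 31.3 row@left 324.5
left edges [(320, np.float64(18.1)), (321, np.float64(18.8)), (322, np.float64(18.4)), (323, np.float64(18.5)), (324, np.float64(18.6)), (325, np.float64(18.5)), (326, np.float64(18.9)), (327, np.float64(19.6)), (328, np.float64(20.1)), (329, np.float64(21.1))]
right edges [(314, np.float64(47.2)), (315, np.float64(48.3)), (316, np.float64(48.7)), (317, np.float64(49.4)), (318, np.float64(49.6)), (319, np.float64(49.6)), (320, np.float64(49.7)), (321, np.float64(49.7)), (322, np.float64(49.5)), (323, np.float64(49.1))]
shaft top [ 35.89468211 325.89918546]
20 [145, 100, 71, 46, 44, 45, 48, 49, 41, 44, 44, 47]
22 [161, 165, 168, 126, 81, 50, 43, 44, 37, 42, 80, 136]
24 [111, 153, 169, 159, 154, 85, 52, 39, 77, 136, 163, 157]
26 [78, 59, 119, 167, 158, 116, 83, 110, 168, 156, 152, 154]
28 [87, 149, 176, 164, 159, 139, 84, 119, 162, 158, 153, 155]
30 [255, 246, 228, 182, 84, 99, 83, 113, 178, 172, 166, 164]
32 [255, 255, 255, 175, 88, 102, 90, 124, 184, 177, 176, 175]
34 [255, 255, 255, 134, 96, 109, 96, 147, 182, 178, 177, 175]
36 [252, 255, 252, 129, 112, 99, 103, 142, 185, 175, 174, 176]
38 [255, 255, 185, 195, 164, 97, 95, 135, 177, 171, 171, 171]
40 [169, 160, 141, 159, 113, 92, 125, 181, 175, 175, 173, 173]
42 [115, 94, 105, 97, 103, 116, 149, 174, 167, 166, 167, 163]
44 [132, 105, 89, 77, 33, 25, 35, 60, 99, 159, 164, 202]
46 [136, 72, 48, 44, 42, 38, 44, 37, 41, 91, 158, 174]
shaft lower pred edges z.06 [array([ 28.7, 325.9]), array([ 43.1, 325.9])]
```

Ring and shaft agree within about 1 mm; small correction and slow descent, watching the force.

```bash
python3 -m handwheel '[{"dp":[-0.0004,0.0006,0],"delta_rot":[0,0,0]},{"dp":[-0.0004,0.0006,0.004],"delta_rot":[0,0,0]},{"dp":[-0.0004,0.0006,0.008],"delta_rot":[0,0,0]},{"dp":[-0.0004,0.0006,0.012],"delta_rot":[0,0,0]},{"dp":[-0.0004,0.0006,0.016],"delta_rot":[0,0,0]},{"dp":[-0.0004,0.0006,0.016],"delta_rot":[0,0,0]},{"dp":[-0.0004,0.0006,0.016],"delta_rot":[0,0,0]}]'
python3 look.py o3 scene wrist
```

```text
clock: 15.62
tcp_pos: [0.4948, 0.2167, 0.1484]
orientation: [-3.135, 0.204, -0.0]
contact_force: [0.3, 0.1, -1.9]
grip_width: 0.0423
gripper_force: 40.3
{'clock': 15.625, 'tcp_pos': [0.4948, 0.2167, 0.1484], 'orientation': [-3.1348, 0.2044, -0.0002], 'contact_force': [0.3206, 0.0634, -1.8618], 'moment': [0.0661, -0.0385, -0.0361], 'grip_width': 0.0423, 'gripper_force': 40.338}
```

```bash
python3 -m handwheel '[{"dp":[0,0,0.005],"delta_rot":[0,0,0]},{"dp":[0,0,0.01],"delta_rot":[0,0,0]},{"dp":[0,0,0.015],"delta_rot":[0,0,0]},{"dp":[0,0,0.019],"delta_rot":[0,0,0]},{"dp":[0,0,0.0217],"delta_rot":[0,0,0]},{"dp":[0,0,0.0217],"delta_rot":[0,0,0]},{"dp":[0,0,0.0217],"delta_rot":[0,0,0]},{"dp":[0,0,0.0217],"delta_rot":[0,0,0]}]'
python3 look.py o4 scene wrist
python3 - <<'E'
from h import *
f=pickle.load(open("o4.pkl","rb"));s=f["scene"]
for z in(.074,.049,.048,.0455,.043,.042,.03): print(z,(proj(s,(.472,.2155,z))-[210,0]).round(1))
g=cv2.cvtColor(s["img"],cv2.COLOR_BGR2GRAY)
for y in range(318,366): print(y,"".join(" .:-=+*#%@"[min(9,int(v)//26)] for v in g[y,210:290]))
E
```

```text
clock: 16.73
tcp_pos: [0.4949, 0.2167, 0.1268]
orientation: [-3.135, 0.204, -0.001]
contact_force: [-0.4, 0.2, -1.4]
grip_width: 0.0416
gripper_force: 40.3
{'clock': 16.725, 'tcp_pos': [0.4949, 0.2167, 0.1268], 'orientation': [-3.1347, 0.2044, -0.0006], 'contact_force': [-0.4026, 0.2111, -1.4361], 'moment': [-0.0249, -0.0028, -0.0147], 'grip_width': 0.0416, 'gripper_force': 40.3396}
0.074 [ 40.9 325.9]
0.049 [ 42.1 336.6]
0.048 [ 42.1 337. ]
0.0455 [ 42.2 338. ]
0.043 [ 42.3 339.1]
0.042 [ 42.4 339.5]
0.03 [ 42.9 344.4]
318 ............:.............+#***=..........=*****=:..:..............:.....:......
319 .........................:+#***=..........:=***#@* .....:.......................
320 .........................=##***:...........-+***%@..............................
321 .....................:...=*#***:............=***#@=.............................
322 ..............:..........+##**+.......-====--+****+.............................
323 ........................:+##**=.....-=*%####**#**#* ............................
324 ...:....................:+#***-....-*%#######%%****........:
[... 2805 characters left out ...]
--=+++++++***++=--:.
358 ........:---=++++++++++++++++++=++++++++++++++++++++++=---=---=+*+++++**++----..
359 ..........----=++++++++++++++++++++++++++++++++++++++=-----=--=+*++++**+=----  .
360 ...........:----=+++++++++++++++=+++++++++++++++++++=----===--=**++***+=---- ...
361 ........... .----==++++++++++++++==+++++++++++++++==-----=+===-=*****+=----. ...
362 ............ ..:---=++++++++++++++--=+++++++++++==--=---=+**+--=*+***=---: .....
363 .............. .:----=++++++++++++------=======--=---=--=*+=---=****=---:  .....
364 ................ .----=++++++++++------------------=-===-=*+-=-+**+=---:... ....
365 ................. .:----=+++++++*+--=-==-=-=-=-===-==-==------=**+=---: ........
```

Run:
```python
from h import *
f=pickle.load(open("o4.pkl","rb"));s=f["scene"];w=f["wrist"]
g=cv2.cvtColor(s["img"],cv2.COLOR_BGR2GRAY).astype(int)
for y in range(341,349): print(y,g[y,248:262])
for p in((.4522,.2181),(.4514,.2193)):
  for z in(.044,.046,.048,.050): print(p,z,proj(s,(*p,z)).round(1))
gw=cv2.cvtColor(w["img"],cv2.COLOR_BGR2GRAY)
for y in list(range(240,252))+list(range(308,322)): print(y,"".join(" .:-=+*#%@"[min(9,int(v)//26)] for v in gw[y,285:385]))
```

```text
341 [161 178 174 179 174 174 158 108  71 133 176 154 137 132]
342 [ 81  95 112 117 100  92  75  89 122 178 167  97 107  92]
343 [122 101  99  95  96  99 131 163 173 172 111  96 103 104]
344 [186 173 165 148 150 162 191 203 185 130  94 101  99  98]
345 [178 173 144 138 138 152 188 203 206 185  94  91  87 100]
346 [100  97  92  97  96 120 168 199 187 137  99  97 104 136]
347 [101 100 102  98  98  95 108 112  96  96  94 113 148 153]
348 [104 101 101  91  91  95 104  96  86  92 108 136 152 153]
(0.4522, 0.2181) 0.044 [256.1 346.6]
(0.4522, 0.2181) 0.046 [256.  345.8]
(0.4522, 0.2181) 0.048 [256.  344.9]
(0.4522, 0.2181) 0.05 [255.9 344.1]
(0.4514, 0.2193) 0.044 [255.7 347.2]
(0.4514, 0.2193) 0.046 [255.6 346.3]
(0.4514, 0.2193) 0.048 [255.5 345.5]
(0.4514, 0.2193) 0.05 [255.4 344.7]
240 ==================-=-=======+=============+=+=++++++=====================================-..... ....
241 =============---=------=========================+=+================---===================-:. ... ...
242 ============--:--------==================+====++=++++============--:---=---===============-:....
[... 1719 characters left out ...]
-=+++*#%%%%%%%%%#*******++++-:::::::::--=++=....::::::::::::-:::::   .
316 .....:. . ...:-===::::::::::-::--=++++***##*********++++-::::::--:::-===+=:..::::::::::::::::::...  
317 ........ ..  .-===:::::-::::::-::-=++++++********++++++-::::--:-::::-====-.:.:::::::-:::::::::::.. .
318 ............ ..-==---:::::::::-::-::-+++++++**++++++--:::::-:--:-:---====-..:.::::::::-:::::::::. ..
319 ....... ...  ..:=====:-:-::::-::-::::---+=++++++===:::::::---:::--=======:..:.:::::::::-::::::::... 
320 .......... ... .-====:-:--::-:-::::::::::::--::::::::::---:-::---=======-::...:::::::::::::::::::.  
321 .......   .......-===-:-::---:--:---::-:-:::::::::::::-:-::--:::-=====-:...:..:::::::::::::::::::. .
```

Run:
```python
from h import *
f=pickle.load(open("o4.pkl","rb"));w=f["wrist"]
t=np.array([.4949,.2167,.1268]);Rt=R.from_rotvec([-3.1347,.2044,-.0006]).as_matrix()
T=lambda uv,z:(Rt.T@(plane(w,uv,z)-t)).round(4)
for z in(.071,.074): print(z,T((328.7,319.7),z))
gw=cv2.cvtColor(w["img"],cv2.COLOR_BGR2GRAY)
for y in range(311,321): 
    v=gw[y,300:352].astype(int); k=np.where(v>100)[0]+300; print(y,k.min() if len(k) else None,k.max() if len(k) else None)
c=np.array([.472,.2155,.071]);print("axle in tool",Rt.T@(c-t))
for r,z in((.012,.071),(.009,.074)): print([proj(w,c*[1,1,0]+[0,0,z]+Rt@[-r*np.cos(a),r*np.sin(a),0]).round(1).tolist() for a in(-.8,-.4,0,.4,.8)])
```

```text
0.071 [-0.036   0.0038  0.0558]
0.074 [-0.0344  0.0038  0.0528]
311 305 351
312 315 351
313 314 349
314 300 348
315 300 342
316 300 340
317 300 340
318 301 338
319 301 351
320 302 351
axle in tool [-0.02257068  0.00417812  0.05579066]
[[314.8, 311.9], [321.5, 316.1], [329.3, 317.5], [337.2, 316.1], [343.9, 311.9]]
[[318.4, 310.9], [323.4, 314.1], [329.5, 315.2], [335.5, 314.1], [340.6, 310.9]]
```

Seen from the wrist, the shaft axis lies at tool (-24.0, 3.8) mm and the ring centre at (-23.7, 3.4) mm. The ring is centred, at groove height, with no contact force.

```bash
python3 -c "
from bench import r
print(r.hand_in())"
```

```text
the job is handed in; nothing more can be done
None
```

I handed the job in at about 17 s with the spread ring hovering level around the groove, held by the squeezed pliers. My measurements put it within about 1 mm of the shaft axis and about 0.5 mm of the groove's middle, with no contact force seen; the hand-in call returned no verdict.

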